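# Third hand at the bolting jig

### The arm

A 6-joint arm with a two-finger parallel gripper is mounted at the origin on the work surface. World frame = base frame: x ahead of the robot, y to its left, z up, the work surface at z = 0. Lengths are in mm, angles in rad, forces in N, time in s.
With the tool pointing down it reaches from about 425 to 925 mm from the base axis. Payload 12.5 kg.
Tool frame: the origin (TCP) lies where the fingers leave the gripper's body, on its centre line; the fingertips stand 73 mm ahead of it and the grasp point (between the pads) lies 54 mm ahead of it; z points along the fingers, y is the line along which they close (so a half turn about z gives the same grasp; the last joint's range is limited). The gripper opens to 85 mm and grips with 20 to 120 N. Pads are 22 mm wide; open, the fingers measure 114 mm over their backs; the gripper's body (76 mm by 85 mm) begins 54 mm behind the grasp point. The pads swing forward as they close: fully open they stand 13 mm farther back than shut.
Start: joints at [1.071, 0.491, 1.559, -0, 1.092, -0.106], TCP at [239.794, 577.179, 303.927] pointing down, gripper open.
Joint ranges: [-3.1, 3.1], [-0.84, 2.19], [0.05, 2.79], [-1.13, 4.28], [0.06, 2.93], [-2.69, 2.69]. Speed limits (rad/s): [2.22, 2.22, 2.79, 3.14, 3.14, 3.14].

### API

Orientations are given as [roll, pitch, yaw] about the fixed x, y, z axes, in that order (R = Rz(yaw) Ry(pitch) Rx(roll)).
In Python, from plant import manip, eyes, workorder gives the robot as it stands.
- The arm moves only by the tool step_arm, never from a script. Its argument "increments" is a list of rows, each an object of numbers: "dx", "dy", "dz": the shift along the tool's x, y, z in units of 30 mm (1.0 is 30 mm); "rx", "ry", "rz": the turn, a rotation vector about the tool's x, y, z in units of 5 degrees (1.0 is 5 degrees); "jaw": the finger opening in mm, from 0 to 85.4. In form: [{"dx": .., "dy": .., "dz": .., "rx": .., "ry": .., "rz": .., "jaw": ..}, ...]. A call has 1 to 12 rows; each row is the pose to reach, as a shift and turn from the pose commanded when the call began, along the tool's axes at that moment; what a row does not reach only later rows make up. A row lasts 1/8 s, in which the tool goes at most 62.5 mm and 10.7 degrees, less where a joint would pass 70% of its speed; a pose out of reach is approached as far as the arm can. A call with a gripper value outside its range is refused whole. The fingers move at their own pace and stop on an object; "force" is the grip in N (left out, the last holds). Time passes only in rows, so rows that repeat a pose let the fingers close. It gives the time, the measured TCP pose, the force, the opening and the grip force at its end, in the units of the state.
- manip.get_obs(): the state, without advancing time (a new reading comes with each control period).
- eyes.read_camera(name): name is "side" or "top" or "wrist"; returns a dict with "img" (400x640x3 uint8, red, green, blue), "fov_y" (degrees; the focal length in pixels is half the picture's height over the tangent of half this angle, whatever the lens; pixels are square), "cx", "cy" (the principal point, pixels), "k1" (the pictures are not rectified: a ray, as slopes to the right and down, at radius r is drawn at 1 + k1 r^2 times it, then the intrinsics apply), "origin" and "orientation" of the camera in the world; the wrist camera has in their place "mount" (4x4, takes a point from camera to tool coordinates, whose origin is the TCP and whose axes are the flange's). Camera axes: x right, y up, looking along -z (the intrinsics and any distortion apply to the point x, -y, -z); pixel columns grow to the right and rows downward; lengths in mm; the calibration is good to about 2 mm. A picture is of the moment at which its call begins: read the wrist's pose just before it. There is no depth.
- workorder.hand_in(): hands the job in; it is judged then, once.
The state is a dict: "time_s": time; "q": joint angles; "qvel": joint speeds; "joint_efforts": joint torques, N m; "tcp_pos": TCP position; "orientation": TCP orientation; "contact_force": force on the tool from outside, world axes, zero at the start; "ft_torque": the same for the moment, N m; "grip_width": finger opening in mm; "gripper_force": force on a finger pad.
Only numpy, scipy, OpenCV 4.12 (cv2) and the standard library are available. Lean on these libraries where they do the work, as an engineer would, in place of code of your own. Each camera call takes 0.05 s, during which the arm holds its last target. There are 200 camera calls.

### The job

Pick up the smaller of the two grey pillow blocks and set it down flat on the bed of the bolting jig, between the two side guides and clear of the sprung fence, its long side facing the fence. Then slide it up and press it flush against the fence until the fence has gone back about half of its 20 mm travel (about 9 N), never on to its end stop, and finish while still holding and pressing it there, steadily, so that a colleague can bolt it down. Leave the larger block and everything else on the bench alone.

Things in the scene. Friction and masses are not known exactly. Their poses are not given: they have to be found in the camera images.
- small_block_mid (a point): centre, half-way up (30 mm), of the SMALLER grey pillow block (loose bearing housing, 0.4-0.65 kg, standing). Foot 96 (y) x 48 (x) x 14 mm high; on its middle a housing 52 wide (y), 22 thick (x), flat +x/-x faces, half-round above 34 mm, top at 60 mm. z up; same either way round. Grip from above across the 22 mm, fingertips about 28 mm above the underside
- large_block_mid (a point): centre, half-way up (39 mm), of the LARGER grey pillow block, loose, same shape: foot 124 (y) x 56 (x) x 18 mm, housing 28 mm thick, 78 mm high over all. Too long for the jig; leave it alone. Its place and the smaller one's are swapped at random
- jig_bed (a point): top of the jig's bed, mid-way between the side guides, 55 mm before the fence face at rest; a good place to set the block down. x points to the fence (pressing direction, level), y along the fence, z up. Bed: fixed steel plate 200 (x) x 150 (y) mm, top 10 mm above the bench, from 80 mm behind (-x) to 120 mm ahead of this point
- jig: the bolting jig; origin at the centre of the underside of its bed plate, 20 mm towards the fence from jig_bed; axes as jig_bed. Its two side guides are aluminium bars along x, 10 mm high above the bed, 106 mm apart inside (5 mm to spare each side of the small block's foot), from x = -80 to +45 mm of this origin
- fence_face (a point): centre of the front face of the sprung fence, a steel plate 96 wide (y), 8 thick, 18 mm high, standing across the bed on two sprung rods before a fixed back block (30 mm above the bench). Moves with the fence; 9.5 mm above the bed. x points away from the block (pressing direction), y along the fence. The long side of the block's foot goes flat on it
- fence (a joint): how far the fence is pressed back along +x against its springs, in m: 0 at rest, 0.020 at its end stop; half-way is 0.010. It resists with about 2 N at first plus 0.7 N per mm: about 9 N half-way
- bearing: bystander: loose steel bearing ring, 42 mm outside, 20 mm bore, 14 mm high, lying flat; origin at the centre of its underside
- wrench: bystander: steel wrench 190 mm long lying flat along its x axis; origin at the middle of its underside
- driver: bystander: screwdriver lying flat on the bench along its x axis, nearer the robot than the pillow blocks; origin at the middle of its underside
- mug: bystander: white mug, 80 mm across, 95 mm high; origin at the centre of its underside
- oil: bystander: white plastic bottle, 60 mm across, 160 mm high; origin at the centre of its underside
- carton: bystander: closed cardboard carton, 120 x 100 x 70 mm high; origin at the centre of its underside
- roller: bystander: black rubber roller standing on end, 44 mm across, 100 mm high; origin at the centre of its underside
Not all that is in view belongs to the job. Leave any green or turquoise look-alike of the part that bears small_block_mid alone.

How it is judged (in metres and radians):
On the way:
1. the small block stands flat on the jig's bed between the guides, clear of the fence, which is not pressed (z of small_block_mid in the frame of jig_bed between 0.026 and 0.034 m and y of small_block_mid in the frame of jig_bed between -0.008 and 0.008 m and angle between small_block_mid's own z axis and vertical below 0.08 rad and value of joint fence below 0.002 m and contact force between small_block and fence below 0.5 N and x of small_block_mid in the frame of jig_bed between -0.055 and 0.032 m and contact force between small_block and jig above 1 N), for 0.2 s.
At the end, for the whole second after the job is handed in: the small block lies flat on the bed (within 4 mm and 0.08 rad), between the guides (within 8 mm of the middle), flush with the fence (0.06 rad), pressed on it with 4 to 14 N with the fence 5 to 15 mm back, still touched by the fingers (over 3 N), through the last second (z of small_block_mid in the frame of jig_bed between 0.026 and 0.034 m and y of small_block_mid in the frame of jig_bed between -0.008 and 0.008 m and angle between small_block_mid's own z axis and vertical below 0.08 rad and value of joint fence between 0.005 and 0.015 m and contact force between small_block and fence between 4 and 14 N and angle between the y axis of small_block_mid and the y axis of fence_face, either way round below 0.06 rad and contact force between the fingers and small_block above 3 N); the arm keeps its last pose, push and grip.
It fails at once if the fence is driven on to its end stop (value of joint fence above 0.0185 m).
It fails at once if the larger block is disturbed (moved over 20 mm) (distance of large_block_mid from where it was at the start of the episode above 0.02 m).
It fails at once if a bystander is disturbed (moved over 20 mm) (distance of any of bearing, wrench, driver, mug, oil, carton, roller from where it was at the start of the episode above 0.02 m).
It also fails if it takes over 42 s, if anything falls off the work surface, if the arm or the gripper's body presses on something with over 40 N, if the wrist force passes 120 N, or if a joint passes its speed limit or range.

## Working session

There is one attempt and no reset: what is moved stays moved. The work goes in short steps, Python scripts to look and compute and a tool call to move; the robot and the scene stay as the last step left them, time stands still between calls to the robot, and variables do not carry over. Pictures are saved under pics/ and viewed, at most 10 in all, crops included, and the job is handed in when it is done.

Besides the shell and the picture viewer there is one more tool, called after "Request:" as name(argument=value, ...), one argument or row to a line, values as JSON. step_arm: Moves the arm, as the interface text tells. Its arguments: {"type":"object","properties":{"increments":{"type":"array","items":{"type":"object","properties":{"dx":{"type":"number"},"dy":{"type":"number"},"dz":{"type":"number"},"rx":{"type":"number"},"ry":{"type":"number"},"rz":{"type":"number"},"jaw":{"type":"number"}}}},"force":{"type":"number"}},"required":["increments"]}

```bash
mkdir -p pics; ls; cat > h.py <<'E'
import numpy as np, cv2, json
from scipy.spatial.transform import Rotation as R
def Rm(o):
    o=np.array(o,float)
    return o if o.shape==(3,3) else R.from_euler('xyz',o).as_matrix()
def cam(c,obs=None):
    if 'mount' in c:
        M=np.array(c['mount']);Rt=Rm(obs['orientation']);return Rt@M[:3,:3],Rt@M[:3,3]+np.array(obs['tcp_pos'])
    return Rm(c['orientation']),np.array(c['origin'],float)
def ray(c,uv,obs=None):
    Rc,o=cam(c,obs);h,w=c['img'].shape[:2];f=h/2/np.tan(np.radians(c['fov_y'])/2)
    K=np.array([[f,0,c['cx']],[0,f,c['cy']],[0,0,1]])
    p=cv2.undistortPoints(np.array(uv,float).reshape(-1,1,2),K,np.array([c['k1'],0,0,0.]))[:,0]
    return o,np.c_[p[:,0],-p[:,1],-np.ones(len(p))]@Rc.T
def onz(c,uv,z,obs=None):
    o,d=ray(c,uv,obs);return o+d*((z-o[2])/d[:,2])[:,None]
def proj(c,P,obs=None):
    Rc,o=cam(c,obs);h,w=c['img'].shape[:2];f=h/2/np.tan(np.radians(c['fov_y'])/2)
    q=(np.array(P,float).reshape(-1,3)-o)@Rc;s=np.c_[q[:,0],-q[:,1]]/-q[:,2:]
    r2=(s**2).sum(1,keepdims=True);return s*(1+c['k1']*r2)*f+[c['cx'],c['cy']]
E
python3 - <<'E'
from plant import manip,eyes,workorder
import cv2,numpy as np,pickle
o=manip.get_obs();print(o)
ims={}
for n in('top','side','wrist'):
    c=eyes.read_camera(n);ims[n]=c;print(n,{k:v for k,v in c.items() if k!='img'})
    cv2.imwrite(f'pics/{n}0.png',c['img'][:,:,::-1])
pickle.dump((o,ims),open('s0.pkl','wb'))
E
```

```text
pics
{'time_s': 0.0, 'q': array([ 1.07141276e+00,  4.91580132e-01,  1.55946248e+00,  4.19740012e-05,
        1.09175051e+00, -1.05643428e-01]), 'qvel': array([-5.93451612e-04,  1.32853163e-04, -1.35539186e-03,  1.80323841e-03,
       -1.25695818e-03, -3.00718730e-05]), 'joint_efforts': array([-3.14791367e-03, -6.18443370e+01, -2.61595362e+01, -2.66923671e-04,
        4.08396620e-03,  1.59952452e-05]), 'tcp_pos': array([239.70052687, 577.03813284, 303.31043516]), 'orientation': array([-3.14040281e+00, -1.63603520e-04,  2.74783305e+00]), 'contact_force': array([ 0.98899543, -0.13703518,  0.47774173]), 'ft_torque': array([ 0.02428546,  0.0076886 , -0.07740544]), 'gripper_force': 0.0, 'grip_width': 85.47564348407941}
top {'fov_y': 44.61486299804881, 'cx': 316.0983049425172, 'cy': 202.1471140278134, 'k1': -0.1444868051219223, 'origin': array([ 339.07675802,   63.79690855, 1368.99075567]), 'orientation': array([ 0.15752283, -0.01197181, -1.56736036])}
side {'fov_y': 48.59435364162774, 'cx': 316.1780028052795, 'cy': 200.16130873511264, 'k1': 0.009433967233488133, 'origin': array([ 202.1034211 , -791.05391666,  814.05403213]), 'orientation': array([ 0.86928175,  0.01952707, -0.40653877])}
wrist {'fov_y': 59.23076701079495, 'cx': 322.5159415791328, 'cy': 206.00355751302797, 'k1': -0.016620846167091002, 'mount': array([[-5.53008219e-04,  9.46267512e-01,  3.23384429e-01,
         8.40593042e+01],
       [ 9.99999840e-01,  5.61082062e-04,  6.82605615e-05,
         5.12396035e-01],
       [-1.16852451e-04,  3.23384415e-01, -9.46267672e-01,
        -7.06146095e+01],
       [ 0.00000000e+00,  0.00000000e+00,  0.00000000e+00,
         1.00000000e+00]])}
```

View pics/top0.png

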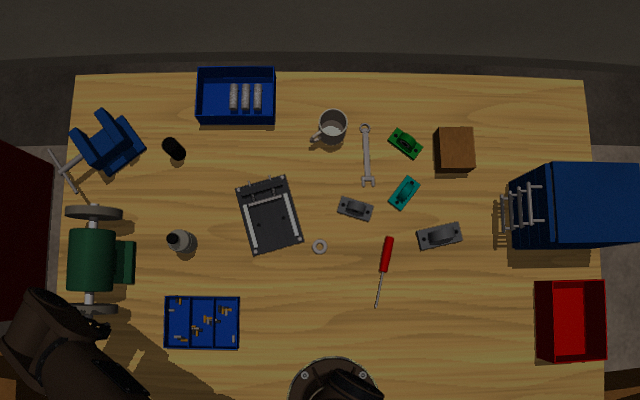

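View pics/side0.png

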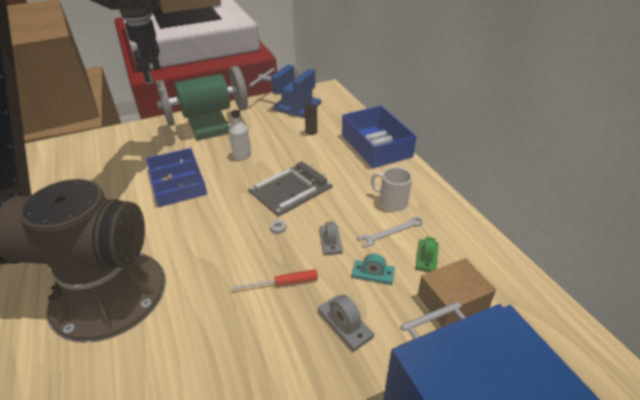

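The top view shows four blocks that could be the part:
- Grey block at (355,208), also at side (332,237). It is the shorter grey one, so this is my choice.
- Larger grey block at (439,236).
- Turquoise look-alike at (404,193).
- Green look-alike at (405,144).

The jig is at (270,216), with its fence at the upper end.

```bash
python3 - <<'E'
import pickle,cv2,numpy as np
from h import *
o,ims=pickle.load(open('s0.pkl','rb'));c=ims['top'];im=c['img'][:,:,::-1]
cv2.imwrite('pics/top0c.png',cv2.resize(im[165:265,225:385],None,fx=5,fy=5,interpolation=cv2.INTER_CUBIC))
print(onz(c,[[355,208],[439,236]],40),onz(c,[[270,216]],10))
hsv=cv2.cvtColor(np.ascontiguousarray(im),cv2.COLOR_BGR2HSV)
m=((hsv[...,1]<70)).astype(np.uint8)
for (x0,y0,x1,y1) in [(330,190,385,228),(410,215,470,255)]:
    mm=np.zeros_like(m);mm[y0:y1,x0:x1]=m[y0:y1,x0:x1]
    k=max(cv2.findContours(mm,0,2)[0],key=cv2.contourArea);r=cv2.minAreaRect(k);b=cv2.boxPoints(r)
    print(cv2.contourArea(k),r);P=onz(c,b,7);print(P.round(1),[np.linalg.norm(P[i]-P[i-1]).round(1) for i in range(4)])
E
```

```text
[[ 534.45341314  -58.84671363   40.        ]
 [ 457.22759875 -291.74372164   40.        ]] [[514.8864226 177.7254635  10.       ]]
508.5 ((354.9495849609375, 208.33486938476562), (33.236572265625, 16.761962890625), 16.699243545532227)
[[ 528.8   -9.8    7. ]
 [ 574.9  -23.6    7. ]
 [ 547.9 -114.     7. ]
 [ 502.   -99.7    7. ]] [np.float64(93.8), np.float64(48.1), np.float64(94.3), np.float64(48.1)]
786.5 ((438.9100646972656, 235.44381713867188), (19.712682723999023, 43.39788818359375), 77.00537872314453)
[[ 475.2 -233.4    7. ]
 [ 503.2 -357.1    7. ]
 [ 448.2 -368.     7. ]
 [ 420.8 -244.7    7. ]] [np.float64(55.5), np.float64(126.9), np.float64(56.1), np.float64(126.3)]
```

View pics/top0c.png

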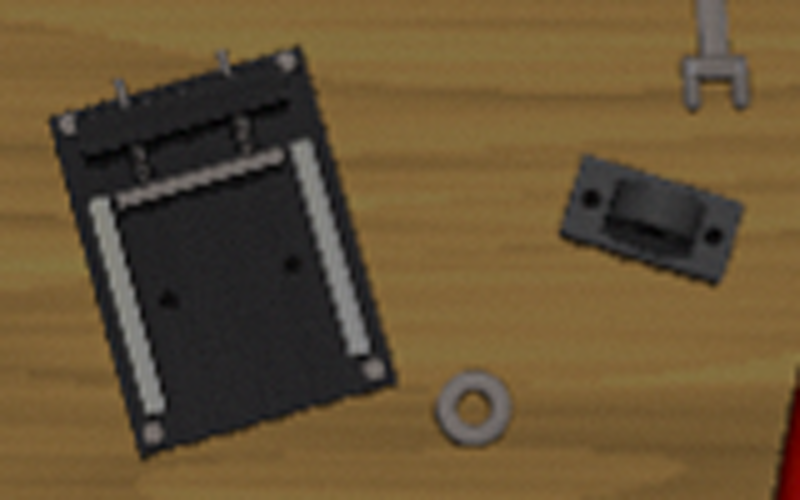

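The crop confirms the choice: the block at crop (652,220) has a foot of 94x48 mm, which is the small one. In the crop the jig bed corners are (50,118), (300,45), (395,383) and (143,458), the guides are the light bars, and the fence runs from (117,205) to (285,155).

```bash
python3 - <<'E'
import pickle
from h import *
o,ims=pickle.load(open('s0.pkl','rb'));c=ims['top']
g=lambda L,z:onz(c,np.array(L)/5.+[225-.4,165-.4],z)[:,:2]
b=g([[50,118],[300,45],[395,383],[143,458]],10);print(b.round(1),b.mean(0))
for i in range(4):
    d=b[i]-b[i-1];print(np.linalg.norm(d).round(1),np.degrees(np.arctan2(d[1],d[0])).round(2))
G=g([[100,198],[152,412],[303,142],[358,355]],20);print(G.round(1),G.mean(0))
for d in(G[0]-G[1],G[2]-G[3]):print(np.linalg.norm(d),np.degrees(np.arctan2(d[1],d[0])))
F=g([[118,207],[285,158]],28);d=F[1]-F[0];print(F,F.mean(0),np.degrees(np.arctan2(d[1],d[0])),np.linalg.norm(d))
# tool axes now
T=Rm(o['orientation']);print(T.round(4))
E
```

```text
[[593.9 280. ]
 [636.9 138.3]
 [444.5  82.8]
 [401.8 222.7]] [519.29780411 180.95977401]
200.4 16.62
148.1 -73.11
200.3 -163.89
146.3 106.96
[[546.5 248.9]
 [426.8 217. ]
 [579.  135.3]
 [459.2 103.2]] [502.88280099 176.11430896]
123.8402776641745 14.892147309424075
124.00865737782699 14.98447964960548
[[540.27195772 237.56382952]
 [568.43794683 144.8119434 ]] [554.35495227 191.18788646] -73.10802435262599 96.93418035261082
[[-9.235e-01  3.837e-01 -6.000e-04]
 [ 3.837e-01  9.235e-01 -1.000e-03]
 [ 2.000e-04 -1.200e-03 -1.000e+00]]
```

Request:
step_arm(
  increments=[
    {"dx":-1.5,"dy":-1.4,"rz":1.4},
    {"dx":-3,"dy":-2.8,"rz":2.8},
    {"dx":-4.5,"dy":-4.1,"rz":4.2},
    {"dx":-6,"dy":-5.5,"rz":5.6},
    {"dx":-7.5,"dy":-6.9,"rz":7.0},
    {"dx":-9,"dy":-8.2,"rz":8.4},
    {"dx":-10.5,"dy":-9.6,"rz":9.8},
    {"dx":-12,"dy":-11,"rz":11.2},
    {"dx":-13.5,"dy":-12.3,"rz":12.6,"dz":0.6},
    {"dx":-15,"dy":-13.7,"rz":14,"dz":1.2},
    {"dx":-16.2,"dy":-14.8,"rz":15.4,"dz":1.8},
    {"dx":-17.36,"dy":-15.86,"rz":16.8,"dz":2.46},
  ],
)

```text
schema error: expected keys dx, dy, dz, rx, ry, rz, jaw
```

Request:
step_arm(
  increments=[
    {"dx":0,"dy":0},
    {"dx":0,"dy":0},
    {"dx":0},
  ],
)

```text
schema error: expected keys dx, dy, dz, rx, ry, rz, jaw
```

```bash
python3 - <<'E'
from plant import manip,eyes
import pickle
from h import *
o=manip.get_obs();c=eyes.read_camera('wrist');pickle.dump((o,c),open('s1.pkl','wb'))
cv2.imwrite('pics/w1.png',c['img'][:,:,::-1])
print(o['tcp_pos'],o['orientation'],o['time_s'],o['q'],o['contact_force'])
E
```

```text
[239.74565446 577.08817585 303.47591449] [-3.14077583e+00 -1.06963541e-04  2.74781242e+00] 0.15 [ 1.07139257e+00  4.91417190e-01  1.55927600e+00  2.28206290e-05
  1.09172302e+00 -1.05634097e-01] [0.47029104 0.87652564 0.66548135]
```

View pics/w1.png

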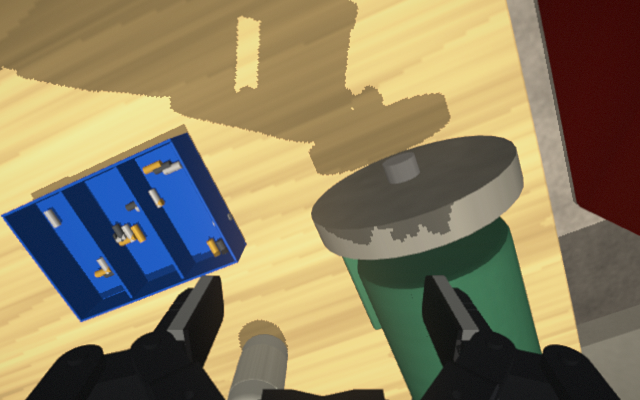

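The arm has not moved because every row needs all seven keys. This wrist view is still from the start pose, with the parts tray at (125,220) and the oil bottle's top at (263,345), well below the fingers.

Request:
step_arm(
  increments=[
    {"dx":-1.5,"dy":-1.4,"dz":0,"rx":0,"ry":0,"rz":1.4,"jaw":85},
    {"dx":-3,"dy":-2.8,"dz":0,"rx":0,"ry":0,"rz":2.8,"jaw":85},
    {"dx":-4.5,"dy":-4.1,"dz":0,"rx":0,"ry":0,"rz":4.2,"jaw":85},
    {"dx":-6,"dy":-5.5,"dz":0,"rx":0,"ry":0,"rz":5.6,"jaw":85},
    {"dx":-7.5,"dy":-6.9,"dz":0,"rx":0,"ry":0,"rz":7.0,"jaw":85},
    {"dx":-9,"dy":-8.2,"dz":0,"rx":0,"ry":0,"rz":8.4,"jaw":85},
    {"dx":-10.5,"dy":-9.6,"dz":0,"rx":0,"ry":0,"rz":9.8,"jaw":85},
    {"dx":-12,"dy":-11,"dz":0,"rx":0,"ry":0,"rz":11.2,"jaw":85},
    {"dx":-13.5,"dy":-12.3,"dz":0.6,"rx":0,"ry":0,"rz":12.6,"jaw":85},
    {"dx":-15,"dy":-13.7,"dz":1.2,"rx":0,"ry":0,"rz":14,"jaw":85},
    {"dx":-16.2,"dy":-14.8,"dz":1.8,"rx":0,"ry":0,"rz":15.4,"jaw":85},
    {"dx":-17.36,"dy":-15.86,"dz":2.46,"rx":0,"ry":0,"rz":16.8,"jaw":85},
  ],
)

```text
time_s: 1.7
tcp_pos: [538.8, -63.9, 229.5]
orientation: [3.141, -0.0, 1.277]
contact_force: [-0.3, 0.2, 0.5]
grip_width: 84.8
gripper_force: 0.0
```

Request:
step_arm(
  increments=[
    {"dx":0,"dy":0,"dz":0,"rx":0,"ry":0,"rz":0,"jaw":85},
    {"dx":0,"dy":0,"dz":0,"rx":0,"ry":0,"rz":0,"jaw":85},
    {"dx":0,"dy":0,"dz":0,"rx":0,"ry":0,"rz":0,"jaw":85},
  ],
)

```text
time_s: 2.08
tcp_pos: [537.9, -61.0, 230.7]
orientation: [3.141, -0.0, 1.284]
contact_force: [-0.3, -0.2, 0.4]
grip_width: 85.1
gripper_force: 0.0
```

```bash
cat > snap.py <<'E'
import sys,pickle
from plant import manip,eyes
from h import *
n=sys.argv[1];o=manip.get_obs();c=eyes.read_camera('wrist');pickle.dump((o,c),open(n+'.pkl','wb'))
cv2.imwrite(f'pics/{n}.png',c['img'][:,:,::-1])
print(o['tcp_pos'],o['orientation'],o['time_s'],o['q'],o['contact_force'],o['grip_width'])
E
python3 snap.py w2
```

```text
[537.93498901 -61.04777123 230.67563391] [ 3.14094154e+00 -1.99262773e-04  1.28353344e+00] 2.075 [-2.35084820e-01  4.63151472e-01  1.84562161e+00  2.23202415e-04
  8.32158958e-01  5.20279038e-02] [-0.30407864 -0.24575524  0.4265478 ] 85.12083558270791
```

View pics/w2.png

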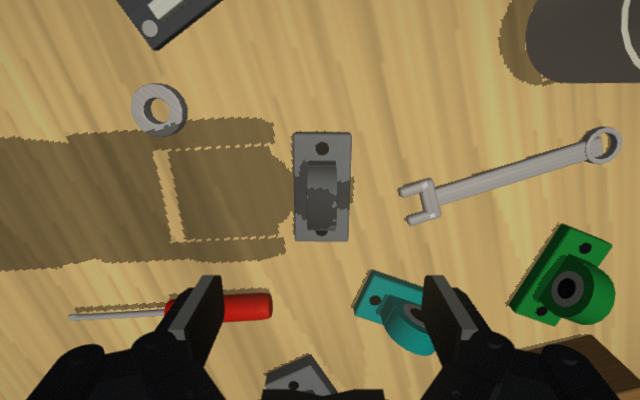

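The block is centred at (322,187), with foot-top corners at about (293,132), (351,132), (349,241) and (293,241). Both sides of it are free for the fingers.

```bash
python3 - <<'E'
import pickle
from h import *
o,c=pickle.load(open('w2.pkl','rb'))
im=np.ascontiguousarray(c['img'][:,:,::-1]);hsv=cv2.cvtColor(im,cv2.COLOR_BGR2HSV)
m=np.zeros((400,640),np.uint8);m[120:255,285:360]=(hsv[120:255,285:360,1]<60)
k=max(cv2.findContours(m,0,2)[0],key=cv2.contourArea);r=cv2.minAreaRect(k);b=cv2.boxPoints(r);print(r)
for B in (b,[[293,132],[351,132],[349.5,241.5],[293,241.5]]):
    P=onz(c,B,14,o)[:,:2];print(P.round(1),P.mean(0))
    for i in range(4):
        d=P[i]-P[i-1];print(np.linalg.norm(d).round(1),np.degrees(np.arctan2(d[1],d[0])).round(1))
E
```

```text
((322.0, 186.5), (107.0, 58.0), 90.0)
[[ 528.2   -8.1]
 [ 573.   -21.4]
 [ 548.6 -112.5]
 [ 498.9  -97.8]] [537.20006055 -59.95375803]
94.4 72.0
46.8 -16.5
94.4 -105.0
51.8 163.5
[[ 528.4   -7.3]
 [ 573.2  -20.6]
 [ 547.  -113.6]
 [ 498.5  -99.2]] [536.78296804 -60.18033994]
96.7 72.0
46.7 -16.5
96.6 -105.8
50.5 163.5
```

Request:
step_arm(
  increments=[
    {"dx":0,"dy":0,"dz":1.2,"rx":0,"ry":0,"rz":0,"jaw":85},
    {"dx":0,"dy":0,"dz":2.4,"rx":0,"ry":0,"rz":0,"jaw":85},
    {"dx":0,"dy":0,"dz":3.4,"rx":0,"ry":0,"rz":0,"jaw":85},
    {"dx":0,"dy":0,"dz":4.0,"rx":0,"ry":0,"rz":0,"jaw":85},
    {"dx":0,"dy":0,"dz":4.3,"rx":0,"ry":0,"rz":0,"jaw":60},
    {"dx":0,"dy":0,"dz":4.3,"rx":0,"ry":0,"rz":0,"jaw":40},
    {"dx":0,"dy":0,"dz":4.3,"rx":0,"ry":0,"rz":0,"jaw":28},
    {"dx":0,"dy":0,"dz":4.3,"rx":0,"ry":0,"rz":0,"jaw":10},
    {"dx":0,"dy":0,"dz":4.3,"rx":0,"ry":0,"rz":0,"jaw":10},
    {"dx":0,"dy":0,"dz":4.3,"rx":0,"ry":0,"rz":0,"jaw":10},
    {"dx":0,"dy":0,"dz":4.3,"rx":0,"ry":0,"rz":0,"jaw":10},
    {"dx":0,"dy":0,"dz":4.3,"rx":0,"ry":0,"rz":0,"jaw":10},
  ],
  force=60,
)

```text
time_s: 3.62
tcp_pos: [538.3, -62.0, 102.0]
orientation: [3.14, -0.0, 1.282]
contact_force: [-1.4, 1.6, 6.1]
grip_width: 21.2
gripper_force: 60.2
```

Request:
step_arm(
  increments=[
    {"dx":0,"dy":0,"dz":-0.4,"rx":0,"ry":0,"rz":0,"jaw":10},
    {"dx":0,"dy":0,"dz":-1.2,"rx":0,"ry":0,"rz":0,"jaw":10},
    {"dx":0,"dy":0,"dz":-2,"rx":0,"ry":0,"rz":0,"jaw":10},
    {"dx":0.7,"dy":-0.34,"dz":-2,"rx":0,"ry":0,"rz":-0.6,"jaw":10},
    {"dx":1.7,"dy":-0.81,"dz":-2,"rx":0,"ry":0,"rz":-1.5,"jaw":10},
    {"dx":2.7,"dy":-1.3,"dz":-2,"rx":0,"ry":0,"rz":-2.5,"jaw":10},
    {"dx":3.7,"dy":-1.77,"dz":-2,"rx":0,"ry":0,"rz":-3.4,"jaw":10},
    {"dx":4.7,"dy":-2.25,"dz":-2,"rx":0,"ry":0,"rz":-4.3,"jaw":10},
    {"dx":5.7,"dy":-2.73,"dz":-2,"rx":0,"ry":0,"rz":-5.2,"jaw":10},
    {"dx":6.6,"dy":-3.16,"dz":-2,"rx":0,"ry":0,"rz":-6.1,"jaw":10},
    {"dx":7.18,"dy":-3.44,"dz":-2,"rx":0,"ry":0,"rz":-6.6,"jaw":10},
    {"dx":7.18,"dy":-3.44,"dz":-2,"rx":0,"ry":0,"rz":-6.6,"jaw":10},
  ],
)

```text
time_s: 5.12
tcp_pos: [500.4, 174.7, 161.4]
orientation: [3.141, -0.0, 1.859]
contact_force: [0.6, -0.1, -5.9]
grip_width: 21.0
gripper_force: 59.5
```

Request:
step_arm(
  increments=[
    {"dx":0,"dy":0,"dz":0,"rx":0,"ry":0,"rz":0,"jaw":10},
    {"dx":0,"dy":0,"dz":0,"rx":0,"ry":0,"rz":0,"jaw":10},
    {"dx":0,"dy":0,"dz":0,"rx":0,"ry":0,"rz":0,"jaw":10},
  ],
)

```text
time_s: 5.5
tcp_pos: [500.8, 173.3, 161.1]
orientation: [-3.142, -0.0, 1.857]
contact_force: [0.4, 0.1, -6.2]
grip_width: 20.9
gripper_force: 59.5
```

```bash
python3 snap.py w3; python3 - <<'E'
import cv2
from plant import eyes
import pickle
c=eyes.read_camera('side');pickle.dump(c,open('s3.pkl','wb'))
w=cv2.imread('pics/w3.png');s=cv2.resize(c['img'][120:245,220:380,::-1],(640,500),interpolation=cv2.INTER_CUBIC)
cv2.imwrite('pics/side3.png',s)
E
```

```text
[500.79700984 173.28807088 161.10681487] [-3.14155157e+00 -4.28201783e-05  1.85653877e+00] 5.5 [ 2.08436450e-01  5.54645465e-01  1.93022375e+00  6.47261845e-05
  6.56767714e-01 -7.73572579e-02] [ 0.40367112  0.12769565 -6.17601581] 20.891109473708138
```

View pics/w3.png

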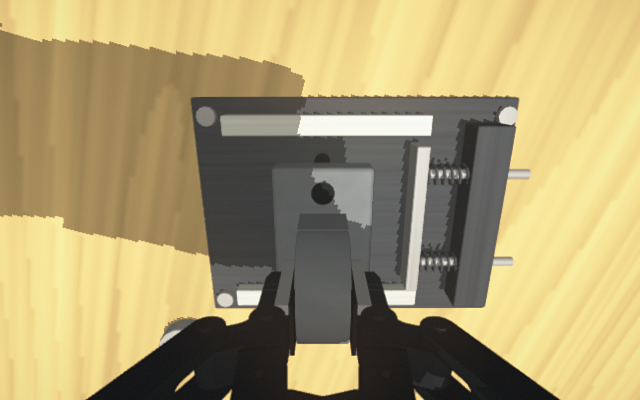

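The wrist view shows the block held over the bed:
- Bed corners at (192,98), (518,98), (485,307) and (215,307).
- The block foot's far edge runs from (273,165) to (372,165).
- Far guide's inner edge at row ~136, near guide's at row ~290.
- Fence face runs from (417,147) to (407,290).

```bash
python3 - <<'E'
import pickle
from h import *
o,c=pickle.load(open('w3.pkl','rb'))
g=lambda L,z:onz(c,L,z,o)[:,:2]
a=lambda d:np.degrees(np.arctan2(d[1],d[0])).round(2)
b=g([[192,97.5],[518.5,97.5],[485,307.5],[215,307.5]],10);print('bed',b.mean(0).round(1),[(np.linalg.norm(b[i]-b[i-1]).round(1),a(b[i]-b[i-1])) for i in range(4)])
J=b.mean(0);t=np.radians(16.4)
Rj=np.array([[np.cos(t),np.sin(t)],[-np.sin(t),np.cos(t)]])
L=lambda p:((p-J)@Rj.T).round(1)
print('far guide inner (top)',L(g([[222,136],[432,136]],20)),'near inner top',L(g([[238,290],[417,290]],20)))
print('fence top front',L(g([[417,147],[407,290]],28.5)))
zt=o['tcp_pos'][2]-102+14
f=g([[273,165],[372,165]],zt);print('foot',L(f),np.linalg.norm(f[1]-f[0]),a(f[1]-f[0]))
print('tcp',L(o['tcp_pos'][:2]))
E
```

```text
bed [519.  182.1] [(np.float64(149.0), np.float64(106.03)), (np.float64(197.7), np.float64(16.4)), (np.float64(149.2), np.float64(-72.92)), (np.float64(200.4), np.float64(-163.66))]
far guide inner (top) [[-80.1  52.7]
 [ 45.2  52.6]] near inner top [[-78.9 -53.1]
 [ 45.4 -53.1]]
fence top front [[ 34.5  47.5]
 [ 36.1 -47.7]]
foot [[-42.8  46.6]
 [  2.6  46.6]] 45.38796244540347 16.36
tcp [-20.   -3.4]
```

Request:
step_arm(
  increments=[
    {"dx":0.06,"dy":0,"dz":0.5,"rx":0,"ry":0,"rz":0,"jaw":10},
    {"dx":0.06,"dy":0,"dz":1.0,"rx":0,"ry":0,"rz":0,"jaw":10},
    {"dx":0.06,"dy":0,"dz":1.3,"rx":0,"ry":0,"rz":0,"jaw":10},
    {"dx":0.06,"dy":0,"dz":1.5,"rx":0,"ry":0,"rz":0,"jaw":10},
    {"dx":0.06,"dy":0,"dz":1.58,"rx":0,"ry":0,"rz":0,"jaw":10},
    {"dx":0.06,"dy":0,"dz":1.58,"rx":0,"ry":0,"rz":0,"jaw":10},
    {"dx":0.06,"dy":0,"dz":1.58,"rx":0,"ry":0,"rz":0,"jaw":10},
  ],
)

```text
time_s: 6.48
tcp_pos: [500.3, 175.6, 114.0]
orientation: [3.141, -0.0, 1.858]
contact_force: [0.2, -0.1, -5.6]
grip_width: 21.0
gripper_force: 59.4
```

Request:
step_arm(
  increments=[
    {"dx":0,"dy":0,"dz":0.03,"rx":0,"ry":0,"rz":0,"jaw":10},
    {"dx":0,"dy":0,"dz":0.06,"rx":0,"ry":0,"rz":0,"jaw":10},
    {"dx":0,"dy":0,"dz":0.06,"rx":0,"ry":0,"rz":0,"jaw":10},
  ],
)

```text
time_s: 6.85
tcp_pos: [500.2, 175.6, 112.1]
orientation: [3.141, -0.0, 1.858]
contact_force: [-0.6, -0.8, -2.6]
grip_width: 21.0
gripper_force: 59.7
```

Request:
step_arm(
  increments=[
    {"dx":0,"dy":0,"dz":0.015,"rx":0,"ry":0,"rz":0,"jaw":10},
    {"dx":0,"dy":0,"dz":0.015,"rx":0,"ry":0,"rz":0,"jaw":10},
    {"dx":0,"dy":0,"dz":0.015,"rx":0,"ry":0,"rz":0,"jaw":10},
  ],
)

```text
time_s: 7.22
tcp_pos: [500.2, 175.6, 112.0]
orientation: [3.141, -0.0, 1.858]
contact_force: [-2.3, -0.6, 4.5]
grip_width: 21.1
gripper_force: 61.1
```

Request:
step_arm(
  increments=[
    {"dx":0,"dy":0.1,"dz":-0.01,"rx":0,"ry":0,"rz":0,"jaw":10},
    {"dx":0,"dy":0.3,"dz":-0.01,"rx":0,"ry":0,"rz":0,"jaw":10},
    {"dx":0,"dy":0.55,"dz":-0.01,"rx":0,"ry":0,"rz":0,"jaw":10},
    {"dx":0,"dy":0.75,"dz":-0.01,"rx":0,"ry":0,"rz":0,"jaw":10},
    {"dx":0,"dy":0.85,"dz":-0.01,"rx":0,"ry":0,"rz":0,"jaw":10},
    {"dx":0,"dy":0.87,"dz":-0.01,"rx":0,"ry":0,"rz":0,"jaw":10},
    {"dx":0,"dy":0.87,"dz":-0.01,"rx":0,"ry":0,"rz":0,"jaw":10},
  ],
)

```text
time_s: 8.1
tcp_pos: [524.7, 182.9, 112.1]
orientation: [-3.141, -0.0, 1.858]
contact_force: [-7.0, -2.1, 6.4]
grip_width: 21.1
gripper_force: 61.2
```

Request:
step_arm(
  increments=[
    {"dx":0,"dy":0.04,"dz":0,"rx":0,"ry":0,"rz":0,"jaw":10},
    {"dx":0,"dy":0.08,"dz":0,"rx":0,"ry":0,"rz":0,"jaw":10},
    {"dx":0,"dy":0.1,"dz":0,"rx":0,"ry":0,"rz":0,"jaw":10},
    {"dx":0,"dy":0.1,"dz":0,"rx":0,"ry":0,"rz":0,"jaw":10},
  ],
)

```text
time_s: 8.6
tcp_pos: [527.6, 183.7, 112.1]
orientation: [-3.14, -0.0, 1.858]
contact_force: [-6.5, -2.5, 6.1]
grip_width: 21.3
gripper_force: 61.3
```

Request:
step_arm(
  increments=[
    {"dx":0,"dy":0.04,"dz":0,"rx":0,"ry":0,"rz":0,"jaw":10},
    {"dx":0,"dy":0.08,"dz":0,"rx":0,"ry":0,"rz":0,"jaw":10},
    {"dx":0,"dy":0.1,"dz":0,"rx":0,"ry":0,"rz":0,"jaw":10},
    {"dx":0,"dy":0.1,"dz":0,"rx":0,"ry":0,"rz":0,"jaw":10},
  ],
)

```text
time_s: 9.1
tcp_pos: [529.9, 184.4, 112.1]
orientation: [-3.139, -0.0, 1.858]
contact_force: [-8.6, -3.9, 9.5]
grip_width: 21.0
gripper_force: 61.6
```

Request:
step_arm(
  increments=[
    {"dx":0,"dy":0.06,"dz":-0.012,"rx":0,"ry":0,"rz":0,"jaw":10},
    {"dx":0,"dy":0.12,"dz":-0.012,"rx":0,"ry":0,"rz":0,"jaw":10},
    {"dx":0,"dy":0.17,"dz":-0.012,"rx":0,"ry":0,"rz":0,"jaw":10},
    {"dx":0,"dy":0.17,"dz":-0.012,"rx":0,"ry":0,"rz":0,"jaw":10},
  ],
)

```text
time_s: 9.6
tcp_pos: [534.4, 185.7, 112.2]
orientation: [-3.138, -0.0, 1.858]
contact_force: [-9.4, -3.2, 7.0]
grip_width: 21.5
gripper_force: 61.2
```

```bash
python3 snap.py w4
```

```text
[534.40247692 185.74530728 112.16717895] [-3.13752269e+00 -1.64485456e-04  1.85799592e+00] 9.6 [ 2.17806862e-01  6.68851591e-01  1.86641673e+00 -2.06057332e-04
  6.10395915e-01 -6.92239809e-02] [-9.44299823 -3.17773803  7.01716253] 21.467653546713766
```

View pics/w4.png

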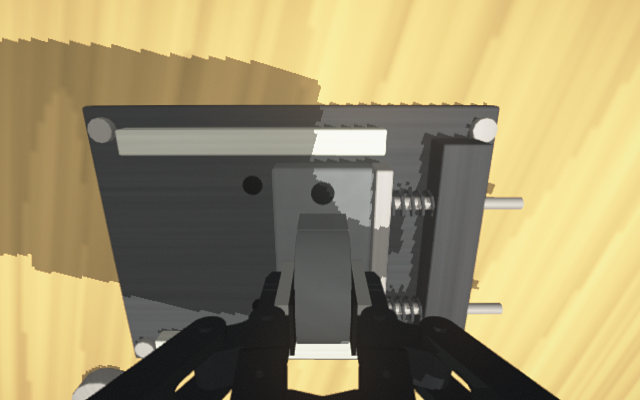

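The block foot now lies against the fence plate: the fence's front top corner is at (376,171), the guide end's inner corner at (386,156), and the bed corners at (84,106) and (498,106).

```bash
python3 - <<'E'
import pickle
from h import *
o,c=pickle.load(open('w4.pkl','rb'))
t=np.radians(16.4);Rj=np.array([[np.cos(t),np.sin(t)],[-np.sin(t),np.cos(t)]])
L=lambda l,z:((onz(c,l,z,o)[:,:2]-[519,182.1])@Rj.T).round(1)
print('bed far corners',L([[84,106],[498.5,106]],10),'guide end far',L([[386.5,156],[386,129]],20),'guide start',L([[119,156]],20))
print('fence front/back top',L([[376,171],[392.5,171]],28.5),'foot',L([[273,168],[372,168]],24))
print('back block front', L([[442,145]],30),'tcp',((o['tcp_pos'][:2]-[519,182.1])@Rj.T))
E
```

```text
bed far corners [[-99.   74.7]
 [ 98.7  74.7]] guide end far [[45.1 52.5]
 [44.2 64.9]] guide start [[-80.5  52.5]]
fence front/back top [[39.3 47.3]
 [46.7 47.4]] foot [[-7.5 47.6]
 [38.1 47.7]]
back block front [[67.1 59.3]] tcp [15.80503272 -0.85176356]
```

Request:
step_arm(
  increments=[
    {"dx":0,"dy":0.06,"dz":-0.01,"rx":0,"ry":0,"rz":0,"jaw":10},
    {"dx":0,"dy":0.12,"dz":-0.01,"rx":0,"ry":0,"rz":0,"jaw":10},
    {"dx":0,"dy":0.18,"dz":-0.01,"rx":0,"ry":0,"rz":0,"jaw":10},
    {"dx":0,"dy":0.18,"dz":-0.01,"rx":0,"ry":0,"rz":0,"jaw":10},
    {"dx":0,"dy":0.18,"dz":-0.01,"rx":0,"ry":0,"rz":0,"jaw":10},
    {"dx":0,"dy":0.18,"dz":-0.01,"rx":0,"ry":0,"rz":0,"jaw":10},
  ],
)

```text
time_s: 10.4
tcp_pos: [539.0, 187.1, 112.2]
orientation: [-3.136, -0.0, 1.858]
contact_force: [-12.4, -5.2, 7.9]
grip_width: 21.2
gripper_force: 61.2
```

```bash
python3 snap.py w5
```

```text
[538.98551643 187.10886779 112.22257413] [-3.13579066e+00 -2.46566522e-04  1.85794974e+00] 10.4 [ 2.18419669e-01  6.73350256e-01  1.85345472e+00 -2.62238987e-04
  6.20592924e-01 -6.85206797e-02] [-12.3818927   -5.23969876   7.85568996] 21.163246088907478
```

View pics/w5.png

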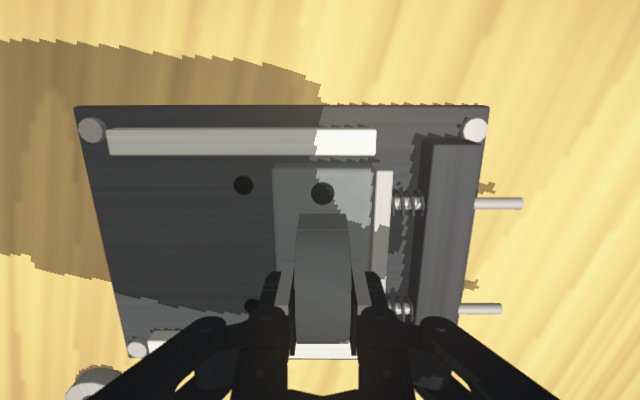

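The guide end has moved from column 386 to 376 while the fence edge stays at 376. The fence is therefore about 9 mm back, with the block flush and level.

```bash
python3 -c "
from plant import workorder
print(workorder.hand_in())"
```

```text
the job is handed in; nothing more can be done
None
```

I handed the job in with the small block flat and centred on the bed, still gripped and pressed flush on the fence about 9 mm back (about 8.5 N from the spring rate); hand-in returned no verdict.

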